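# Lift a dry-fitted pane out of its sash and hold it level

### The arm

A 6-joint arm with a two-finger parallel gripper is mounted at the origin on a cart in front of the work surface, level with it; the furniture and walls round the work are solid. World frame = base frame: x ahead of the robot, y to its left, z up, the work surface at z = 0. Lengths are in m, angles in rad, forces in N, time in s.
With the tool pointing down it reaches from about 0.3 to 0.875 m from the base axis. Payload 6.4 kg.
Tool frame: the origin (TCP) lies midway between the tips of the shut fingers; the grasp point (between the pads) lies 19 mm behind it; z points along the fingers, y is the line along which they close (so a half turn about z gives the same grasp; the last joint's range is limited). The gripper opens to 85 mm and grips with 20 to 120 N. Pads are 22 mm wide; open, the fingers measure 114 mm over their backs; the gripper's body (76 mm by 85 mm) begins 54 mm behind the grasp point. The pads swing forward as they close: fully open they stand 13 mm farther back than shut.
Start: joints at [-1.533, 0.181, 1.607, -0, 1.354, -0.206], TCP at [0.139, -0.558, 0.231] pointing down, gripper open.
Joint ranges: [-2.99, 2.99], [-0.89, 2.07], [0.3, 2.58], [-1.14, 4.28], [0, 2.63], [-3.12, 3.12]. Speed limits (rad/s): [2.57, 2.57, 3.01, 3.14, 3.14, 3.14].

### API

Orientations are given as a unit quaternion [x, y, z, w].
In Python, from cell import ctrl gives the robot as it stands.
- The arm moves only by the shell command python3 -m jog 'ROWS' [FORCE]. ROWS is JSON, a list of rows, each a list of 5 numbers: the finger opening in mm, from 0 to 85.4, then the shift along the tool's x, y, z in units of 25 mm (1.0 is 25 mm), then the turn about the tool's z in units of 5 degrees (1.0 is 5 degrees). In form: [[fingers, tx, ty, tz, twist], ...]. A call has 1 to 20 rows; each row shifts and turns the commanded pose from where the row before left it, along the tool's axes as they then stand; what a row does not reach is not made up. A row lasts 1/12 s, in which the tool goes at most 41.7 mm and 7.16 degrees, less where a joint would pass 70% of its speed; a pose out of reach is approached as far as the arm can. A call is refused whole if a number of a shift passes 1 or a number of a turn 1, either way. A call with a gripper value outside its range is refused whole. The fingers move at their own pace and stop on an object; FORCE is the grip in N (left out, the last holds). Time passes only in rows, so rows that do not move let the fingers close. It gives the time, the measured TCP pose, the force, the opening and the grip force at its end, in the units of the state.
- ctrl.sense(): the state, without advancing time (a new reading comes with each control period).
- ctrl.camera(name): name is "scene" or "top" or "wrist"; returns (picture, depth): 480x640x3 uint8, red, green, blue; 480x640 float32, m along the optical axis (not along the pixel's ray), 0 where there is no reading.
- ctrl.camera_info(name): a dict with "fx", "fy", "cx", "cy" (pixels), "view" (4x4, takes a point from world to camera coordinates). Camera axes: x right, y up, looking along -z (the intrinsics and any distortion apply to the point x, -y, -z); pixel columns grow to the right and rows downward; lengths in m; the calibration is good to about 2 mm. A picture is of the moment at which its call begins: read the wrist's pose just before it. camera_info takes no time and is no camera call; for the wrist camera it gives the pose at the moment of the call.
- ctrl.close_job(): hands the job in; it is judged then, once.
Trained networks look in the newest picture that a camera, given by its name, has taken for a name from the list of things; names that differ only in an ending like _2 or _b are one class to them, and where a whole thing is asked for, a point or a joint stands for the part that bears it (a point fixed in the world has none). Each returns a list of dicts, best first, with "p" (0 to 1); they miss things now and then, are a little off and sometimes report something else, mostly with a low value. They report only what shows in the picture. A call takes as long as a camera call. They do not tell look-alikes from the thing itself.
- ctrl.look_for(camera, label): "bbox" ([left, top, right, bottom] in pixels, round what is visible of it).
- ctrl.place_of(camera, label): "position" ([column, row] in pixels: a listed point, or the origin of a listed thing).
The state is a dict: "time_s": time; "joint_pos": joint angles; "dq": joint speeds; "joint_efforts": joint torques, N m; "tool_pos": TCP position; "tcp_rot": TCP orientation; "wrist_force": force on the tool from outside, world axes, zero at the start; "wrist_torque": the same for the moment, N m; "finger_gap": finger opening in m; "grip_force": force on a finger pad.
Only numpy, scipy, OpenCV 4.12 (cv2) and the standard library are available. Lean on these libraries where they do the work, as an engineer would, in place of code of your own. Each camera call takes 0.05 s, during which the arm holds its last target. There are 200 camera calls.

### The job

The glass pane is only dry-fitted in the wooden sash, with a lead weight keeping it flat, and I need it out so that I can brush the dust from the rebate. Take the lead weight off the glass and set it down gently, flat on the bench beside the sash; then take the pane by the yellow handle of its suction lifter, draw it straight up out of the sash without tipping it, and finish still holding it level and steady over the sash, about 15 cm above the bench, with nothing else carrying it. Leave the sash where it lies and do not disturb the mug, solder reel, pliers and glass cutter.

Things in the scene. Friction and masses are not known exactly. Their poses are not given: they have to be found in the camera images.
- frame: Small wooden cabinet-door sash lying flat on the bench, loose, 0.9 kg, turned up to 0.38 rad. Outside 202 mm (its x) by 272 mm (its y), 22 mm high, members 24 mm wide; inside a rebate 154 x 224 mm whose 10 mm wide ledge, 14 mm above the bench, carries the pane. Bench beside it is free from the light box (y = 0.27) to the right edge (y = -0.32). Origin: centre of the underside; z up.
- pane: Sea-green glass pane, 150 mm (its x) by 220 mm (its y) by 4 mm, lying in the sash with 2 mm of play all round; its top face starts 18 mm above the bench, 4 mm below the sash's top. A yellow suction lifter with a black cup 58 mm across is firmly set on its middle and lifts with it; about 0.45 kg in all, balanced under the handle. Origin: centre of the glass underside; z up.
- pane_grip (a point): Middle of the lifter's yellow bar handle (black sleeves at its ends), 48 mm above the pane's underside; axes as the pane's. Bar 76 mm long along y, 22 mm wide along x, 18 mm thick (39 to 57 mm above the pane's underside); the housing below it rises to 24 mm. Grip from above, fingers closing along the pane's x.
- weight: Grey lead weight, a smooth lump 42 mm (its x) by 64 mm (its y) by 29 mm high, about 0.75 kg. It starts on the glass on the pane's +y side of the lifter, about 71 mm from the pane's middle, its long side roughly along the pane's y; grip it from above across its 42 mm. Origin: centre of the underside; z up.
- mug: Orange mug, 81 mm wide, 120 mm over the handle, 101 mm high, beyond the sash on the bench; bystander. Origin: centre of the underside.
- solder_reel: Blue reel of solder wire, 60 x 93 x 43 mm, beyond the sash to the left; bystander. Origin: centre of the underside.
- pliers: Red-handled grozing pliers, 59 x 152 x 14 mm (length along its y), lying on the near right of the bench; bystander. Origin: centre of the underside.
- cutter: Blue glass cutter, a pencil-like tool 14 x 158 x 13 mm (length along its y), lying on the near left of the bench; bystander. Origin: centre of the underside.
Mind the look-alikes: they are no part of the job. There is more than one size of the weight; the job needs the largest.

How it is judged:
By the outcome, as a careful person would: the job done as asked, in the order asked, and still so for the second after the job is handed in, while the arm keeps its last pose, push and grip.
It also fails if it takes over 54 s, if anything falls off the work surface, if the arm or the gripper's body presses on something with over 40 N, if the wrist force passes 120 N, or if a joint passes its speed limit or range.

## Working session

There is one attempt and no reset: what is moved stays moved. The work goes in short steps, Python scripts to look and compute and a shell command to move; the robot and the scene stay as the last step left them, time stands still between calls to the robot, and variables do not carry over. Pictures are saved under pics/ and viewed, at most 10 in all, crops included, and the job is handed in when it is done.

```bash
mkdir -p pics; cat > h.py <<'E'
import numpy as np, cv2
from cell import ctrl
def shot(c,name=None):
    i=ctrl.camera_info(c); p,d=ctrl.camera(c)
    if name: cv2.imwrite('pics/'+name,p[:,:,::-1])
    return p,d,i
def ray(i,u,v):
    V=np.array(i['view']); R=V[:3,:3]; o=-R.T@V[:3,3]
    return o,R.T@np.array([(u-i['cx'])/i['fx'],-(v-i['cy'])/i['fy'],-1.])
def atz(i,u,v,z):
    o,d=ray(i,u,v); return o+d*(z-o[2])/d[2]
def atd(i,u,v,d): o,r=ray(i,u,v); return o+r*d
def cloud(i,d):
    v,u=np.mgrid[:480,:640]; V=np.array(i['view']); R=V[:3,:3]
    c=np.stack([(u-i['cx'])/i['fx']*d,-(v-i['cy'])/i['fy']*d,-d],-1)
    return (c-V[:3,3])@R
E
python3 - <<'E'
from h import *
np.set_printoptions(precision=4,suppress=True)
for c in ['top','scene']:
    p,d,i=shot(c,c+'0.png'); print(c,{k:i[k] for k in i if k!='view'})
    for n in ['frame','pane','pane_grip','weight','mug','solder_reel','pliers','cutter']:
        for r in ctrl.place_of(c,n)[:4]:
            u,v=r['position'];print(n,round(r['p'],2),np.round([u,v]),atd(i,u,v,d[int(v),int(u)]) if 0<=u<640 and 0<=v<480 else '')
print(ctrl.sense())
E
```

```text
top {'fx': 592.1406092083022, 'fy': 592.1406092083022, 'cx': 318.4870257787646, 'cy': 236.91352436004544}
pane 0.62 [364. 222.] [ 0.6103 -0.1045  0.07  ]
pane_grip 0.76 [371. 216.] [ 0.6209 -0.117   0.0703]
weight 0.77 [330. 222.] [ 0.6127 -0.0394  0.0443]
weight 0.56 [346. 316.] [ 0.428  -0.0741  0.0173]
weight 0.54 [222. 206.] [0.6463 0.1771 0.0152]
weight 0.37 [218. 346.] [0.3674 0.1774 0.0157]
mug 0.71 [304. 131.] [0.7924 0.0126 0.0428]
solder_reel 0.67 [218. 155.] [0.7421 0.1818 0.0426]
pliers 0.98 [421. 357.] [ 0.3483 -0.2246 -0.0029]
cutter 0.91 [216. 345.] [ 0.4857 -0.0135  1.1936]
cutter 0.42 [219. 158.] [0.7356 0.1792 0.047 ]
scene {'fx': 531.3868906654216, 'fy': 531.3868906654216, 'cx': 315.9222253442082, 'cy': 230.81486795369912}
pane 0.77 [328. 228.] [ 0.6002 -0.0932  0.0284]
pane_grip 0.73 [327. 209.] [ 0.6021 -0.0929  0.0688]
weight 0.78 [211. 286.] [0.6371 0.1923 0.0116]
weight 0.74 [305. 239.] [ 0.5932 -0.0115  0.0358]
mug 0.72 [220. 236.] [0.7637 0.0537 0.0205]
mug 0.62 [306. 235.] [ 0.5945 -0.0152  0.0419]
mug 0.33 [328. 209.] [ 0.6032 -0.0985  0.0678]
solder_reel 0.58 [172. 275.] [0.7209 0.209  0.0135]
solder_reel 0.33 [304. 238.] [ 0.5985 -0.0126  0.0358]
pliers 0.85 [471. 248.] [ 0.3381 -0.2058  0.0126]
cutter 0.61 [341. 347.] [0.363  0.1918 0.0076]
{'time_s': 0.9, 'joint_pos': array([-1.5333,  0.1808,  1.607 ,  0.    ,  1.3538, -0.2063]), 'dq': array([-0.0008, -0.0007,  0.0009,  0.0009,  0.0011, -0.0013]), 'joint_efforts': array([  0.0017, -44.4831, -35.1684,  -0.0003,   0.0006,  -0.    ]), 'tool_pos': array([ 0.1388, -0.558 ,  0.2313]), 'tcp_rot': array([0.9926, 0.1216, 0.    , 0.    ]), 'wrist_force': array([-0.4293,  0.0595,  0.0233]), 'wrist_torque': array([0.0267, 0.0002, 0.0046]), 'grip_force': 0.0, 'finger_gap': 0.08545729095983252}
```

View pics/top0.png

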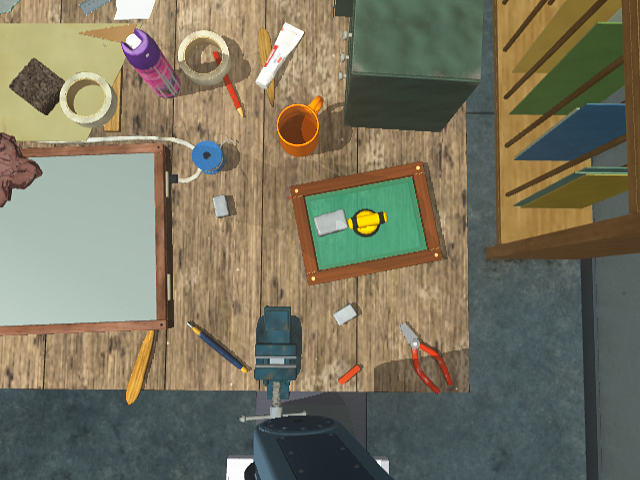

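View pics/scene0.png

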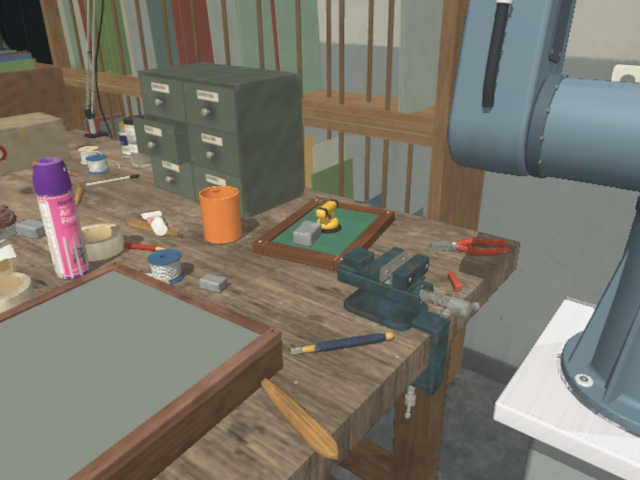

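Picture: the largest grey weight is on the glass at top (330,222). Possible mix-ups are the small grey blocks on the bench at (346,315) and (222,206), plus one at scene (30,228). The yellow lifter is at (367,221), and the vise is at (278,350). By the description, the one on the glass beside the lifter is the target.

```bash
python3 - <<'E'
from h import *
np.set_printoptions(precision=4,suppress=True)
p,d,i=shot('top')
cv2.imwrite('pics/crop1.png',cv2.resize(p[150:335,200:455,::-1],None,fx=3,fy=3,interpolation=cv2.INTER_CUBIC))
P=cloud(i,d); hsv=cv2.cvtColor(p,cv2.COLOR_RGB2HSV)
roi=np.zeros((480,640),bool); roi[160:290,285:445]=1
def rect(m,z,name):
    n,l,s,_=cv2.connectedComponentsWithStats(m.astype(np.uint8)); k=1+np.argmax(s[1:,4]); v,u=np.nonzero(l==k)
    q=np.array([atz(i,a,b,z)[:2] for a,b in zip(u,v)]); r=cv2.minAreaRect((q*1000).astype(np.float32)); print(name,len(u),r, 'zmed',np.median(P[l==k][:,2]))
z=P[...,2]
grey=roi&(hsv[...,1]<60)&(z>.03)
rect(grey,.047,'weight')
yel=roi&(hsv[...,0]>18)&(hsv[...,0]<34)&(hsv[...,1]>150)&(z>.06); rect(yel,.071,'bar')
grn=roi&(hsv[...,0]>60)&(hsv[...,0]<95)&(hsv[...,1]>80); 
rect(cv2.morphologyEx((grn|yel|grey).astype(np.uint8),cv2.MORPH_CLOSE,np.ones((15,15))),.018,'glass')
wood=roi&(z>.013)&(z<.1); rect(wood,.022,'sash')
print('bench z',np.median(z[230:260,250:280]),'vise top',np.percentile(z[305:400,255:300],98))
m=(z>.04)&(P[...,0]<.95)&(P[...,0]>.2)&(abs(P[...,1])<.5)
for a,b in [((.3,.45),(.0,.15)),((.55,.95),(-.6,-.33)),((.75,.95),(-.33,-.05))]:
    s=(P[...,0]>a[0])&(P[...,0]<a[1])&(P[...,1]>b[0])&(P[...,1]<b[1])&(z>.04)
    if s.any(): print(a,b,P[s].min(0),P[s].max(0))
E
```

```text
weight 638 ((611.317138671875, -40.55630111694336), (40.30788803100586, 61.9923095703125), 16.580793380737305) zmed 0.04539140852534063
bar 262 ((614.45654296875, -111.0970230102539), (22.137399673461914, 43.47328567504883), 11.187187194824219) zmed 0.06998389750800263
glass 8094 ((614.5411376953125, -110.95672607421875), (149.51351928710938, 218.7838897705078), 11.455291748046875) zmed 0.01872582801348928
sash 13494 ((615.0242919921875, -110.95793151855469), (201.7088623046875, 271.54119873046875), 11.432049751281738) zmed 0.02009446764971663
bench z -0.0008795911485076815 vise top 0.10005405401020057
(0.3, 0.45) (0.0, 0.15) [0.3001 0.0214 0.0432] [0.4499 0.0986 0.1035]
(0.55, 0.95) (-0.6, -0.33) [ 0.5904 -0.6     0.0436] [ 0.6275 -0.5984  0.1235]
(0.75, 0.95) (-0.33, -0.05) [ 0.8041 -0.2721  0.04  ] [ 0.9499 -0.0531  0.3058]
```

View pics/crop1.png

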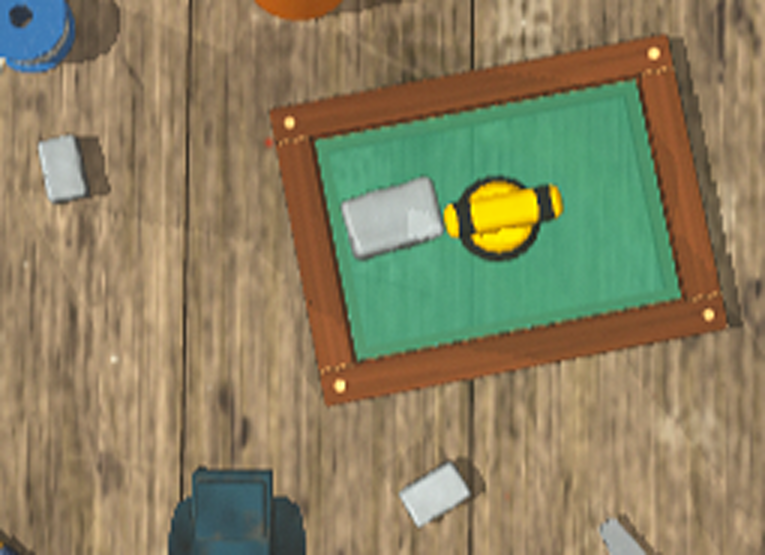

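The crop confirms it: the large block at crop (392,218) next to the lifter at (500,213) is the weight, measuring 40x62 mm. The small blocks at (62,168) and (436,492) are the decoys. Next I move to a viewpoint above the sash.

```bash
python3 -m jog '[[85,0.5,-0.3,-0.3,0],[85,1,-0.65,-0.3,0],[85,1,-0.65,-0.3,0],[85,1,-0.65,-0.3,0],[85,1,-0.65,-0.3,0],[85,1,-0.65,-0.3,0],[85,1,-0.65,-0.3,0],[85,1,-0.65,-0.3,0],[85,1,-0.65,-0.2,0],[85,1,-0.65,0,0],[85,1,-0.65,0,0],[85,1,-0.65,0,0],[85,1,-0.65,0,0],[85,1,-0.65,0,0],[85,1,-0.65,0,0],[85,1,-0.65,0,0],[85,1,-0.65,0,0],[85,1,-0.65,0,0],[85,1,-0.65,0,0],[85,1,-0.65,0,0]]' 40
python3 -m jog '[[85,0,0,0,-1],[85,0,0,0,-1],[85,0,0,0,-1],[85,0,0,0,-1],[85,0,0,0,-1],[85,0,0,0,-1],[85,0,0,0,-1],[85,0,0,0,-1],[85,0,0,0,-1],[85,0,0,0,-1],[85,0,0,0,-1],[85,0,0,0,-1],[85,0,0,0,-1],[85,0,0,0,-1],[85,0,0,0,-1],[85,0,0,0,-1],[85,0,0,0,-1],[85,0,0,0,-1],[85,0,0,0,-0.5],[85,0,0,0,0]]'
python3 - <<'E'
from h import *
s=ctrl.sense(); print(s['tool_pos'],s['tcp_rot'],s['joint_pos'])
shot('wrist','w1.png')
print(np.array(ctrl.camera_info('wrist')['view']).round(3))
E
```

```text
time_s: 2.62
tool_pos: [0.5363, -0.1313, 0.2969]
tcp_rot: [0.993, 0.122, 0.0, 0.0]
wrist_force: [0.6, -1.0, -0.5]
finger_gap: 0.085
grip_force: 0.0
time_s: 4.28
tool_pos: [0.5355, -0.1327, 0.2968]
tcp_rot: [0.598, 0.802, 0.0, 0.0]
wrist_force: [-0.4, 0.1, 0.4]
finger_gap: 0.0844
grip_force: 0.0
[ 0.53545203 -0.13268398  0.29681896] [5.97772411e-01 8.01665823e-01 1.43912169e-04 1.78580338e-04] [-4.58234018e-01  7.96397277e-02  1.58729488e+00  2.19250640e-04
  1.47425458e+00 -7.47612356e-01]
[[ 0.959  0.283  0.001 -0.477]
 [-0.272  0.923 -0.273  0.321]
 [-0.078  0.261  0.962 -0.366]
 [ 0.     0.     0.     1.   ]]
```

View pics/w1.png

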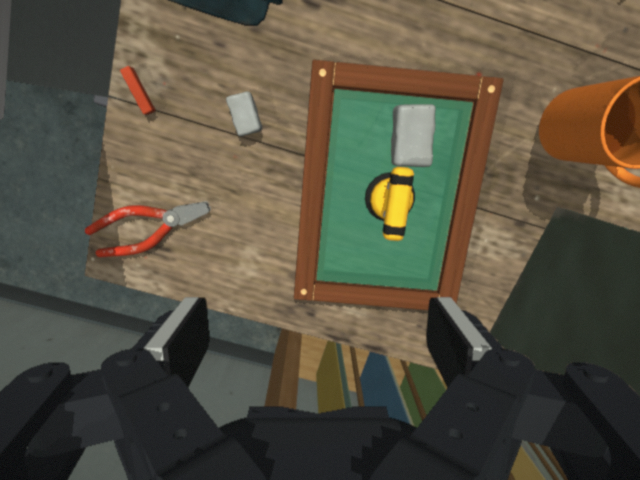

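The wrist view shows the weight at (413,135), the lifter bar at (398,203), the sash round them, and the mug at (600,125). I'll measure again from here.

```bash
cat >> h.py <<'E'
def rect(i,m,z,name,P):
    n,l,s,_=cv2.connectedComponentsWithStats(m.astype(np.uint8)); k=1+np.argmax(s[1:,4]); v,u=np.nonzero(l==k)
    q=np.array([atz(i,a,b,z)[:2] for a,b in zip(u,v)]); r=cv2.minAreaRect((q*1000).astype(np.float32)); print(name,len(u),np.round(r[0],1),np.round(r[1],1),round(r[2],1),'z',np.round(np.percentile(P[l==k][:,2],[5,50,95]),4),'px',u.mean().round(1),v.mean().round(1))
    return u.mean(),v.mean()
def find(c,roi=(.5,.74,-.26,.04)):
    p,d,i=shot(c); P=cloud(i,d); hsv=cv2.cvtColor(p,cv2.COLOR_RGB2HSV); z=P[...,2]
    R=(P[...,0]>roi[0])&(P[...,0]<roi[1])&(P[...,1]>roi[2])&(P[...,1]<roi[3])&(d>0)
    out={}
    for n,m,zz in [('weight',R&(hsv[...,1]<70)&(z>.042)&(z<.055),.047),('bar',R&(hsv[...,0]>15)&(hsv[...,0]<36)&(hsv[...,1]>150)&(z>.068),.073),('sash',R&(z>.013)&(z<.1),.022)]:
        if m.sum()>20: u,v=rect(i,m,zz,c+' '+n,P); out[n]=ray(i,u,v)
    return out
E
python3 - <<'E'
from h import *
a=find('wrist'); b=find('top')
for n in a:
    if n in b:
        (o,d),(O,D)=a[n],b[n]; t=np.linalg.lstsq(np.stack([d,-D],1),O-o,rcond=None)[0]; print(n,'triangulated',(o+d*t[0]+O+D*t[1])/2,'gap',np.linalg.norm(o+d*t[0]-O-D*t[1]))
E
```

```text
wrist weight 2343 [612.8 -40.2] [39.9 61.6] 17.2 z [0.0443 0.0467 0.0482] px 414.4 134.6
wrist bar 845 [ 614.7 -109.9] [20.3 44.5] 11.1 z [0.0691 0.0714 0.073 ] px 398.4 204.9
wrist sash 41610 [ 615.8 -109.4] [201.6 271.2] 11.4 z [0.0175 0.0205 0.0474] px 391.0 182.5
top weight 577 [612.  -40.6] [39.  61.9] 16.5 z [0.0427 0.0457 0.0497] px 330.8 221.6
top bar 145 [ 613.7 -108.1] [21.1 37.3] 9.3 z [0.0685 0.0706 0.0761] px 364.4 219.6
top sash 7738 [ 615.1 -110.9] [201.5 271.6] 11.5 z [0.0151 0.0204 0.048 ] px 340.1 217.4
weight triangulated [ 0.61116589 -0.04036275  0.05464616] gap 0.0015522181458841073
bar triangulated [ 0.6119553  -0.10586637  0.08518558] gap 0.004405481271481335
sash triangulated [ 0.62352755 -0.07884706 -0.01158263] gap 0.035347680984650125
```

```bash
python3 -m jog '[[85,0.66,1,0.5,0],[85,0.66,1,1,0],[85,0.67,1,1,0],[85,0.67,1,1,0],[85,0,0,1,0],[85,0,0,1,0],[85,0,0,1,0],[85,0,0,1,0],[85,0,0,1,0],[85,0,0,0.5,0],[85,0,0,0.3,0],[85,0,0,0.2,0],[85,0,0,0,0],[85,0,0,0,0]]' 40
python3 - <<'E'
from h import *
find('wrist')
E
```

```text
time_s: 5.6
tool_pos: [0.6135, -0.0416, 0.06]
tcp_rot: [0.599, 0.801, 0.0, 0.001]
wrist_force: [0.1, -0.1, 0.4]
finger_gap: 0.0849
grip_force: 0.0
wrist weight 10359 [613.4 -38.7] [39.  61.9] 16.4 z [0.0444 0.0465 0.0477] px 317.0 281.1
wrist bar 806 [609.  -74.8] [19.3 10.2] 9.0 z [0.0683 0.0705 0.0722] px 281.9 385.1
wrist sash 98453 [612.3 -59.5] [214.  171.5] 11.4 z [0.0179 0.0222 0.0722] px 296.2 261.1
```

```bash
python3 -m jog '[[85,0.08,0,0.4,0],[85,0,0,0.4,0],[85,0,0,0.4,0],[85,0,0,0.2,0],[85,0,0,0.16,0],[85,0,0,0.0,0],[55,0,0,0,0],[48,0,0,0,0],[44,0,0,0,0],[44,0,0,0,0],[44,0,0,0,0]]' 40
python3 -m jog '[[38,0,0,0,0],[36,0,0,0,0],[34,0,0,0,0],[30,0,0,0,0],[30,0,0,0,0],[30,0,0,0,0],[30,0,0,0,0]]' 45
```

```text
time_s: 6.57
tool_pos: [0.6123, -0.0395, 0.0202]
tcp_rot: [0.599, 0.801, 0.0, 0.0]
wrist_force: [-0.7, 0.2, 0.1]
finger_gap: 0.044
grip_force: 0.0
time_s: 7.15
tool_pos: [0.6125, -0.0394, 0.0205]
tcp_rot: [0.599, 0.801, 0.0, 0.0]
wrist_force: [-1.0, 0.8, 5.1]
finger_gap: 0.0389
grip_force: 46.2
```

```bash
python3 -m jog '[[25,0,0,0,0],[25,0,0,-0.05,0],[25,0,0,-0.1,0],[25,0,0,-0.2,0],[25,0,0,-0.3,0],[25,0,0,-0.4,0],[25,0,0,-0.4,0],[25,0,0,-0.5,0],[25,0,0,-0.5,0],[25,0,0,-0.5,0],[25,0,0,-0.5,0],[25,0,0,-0.3,0],[25,0,0,-0.1,0],[25,0,0,0,0],[25,0,0,0,0]]' 70
python3 - <<'E'
from h import *
shot('wrist','w2.png'); 
p,d,i=shot('top','t2.png'); z=cloud(i,d)
E
```

```text
time_s: 8.4
tool_pos: [0.6117, -0.0393, 0.1157]
tcp_rot: [0.599, 0.801, -0.0, -0.0]
wrist_force: [0.6, 0.8, -9.0]
finger_gap: 0.0389
grip_force: 71.5
```

View pics/w2.png

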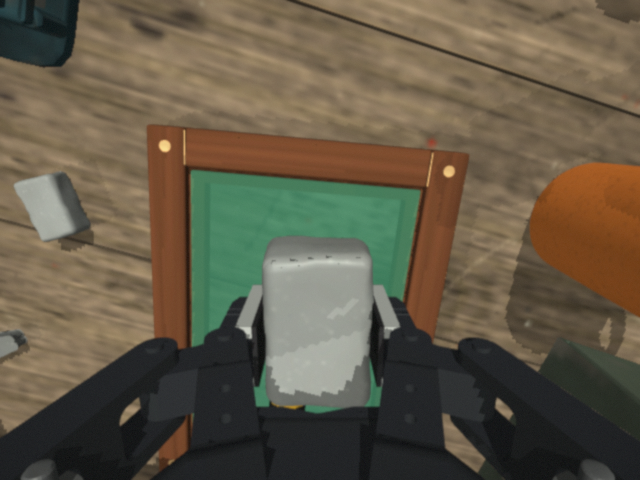

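The weight hangs between the fingers at (318,320) and is off the glass; the wrist reads about 8 N. I'll carry it to free bench to the left of the sash.

```bash
python3 -m jog '[[25,0.2,0,0,0],[25,0.4,0.05,0,0],[25,0.6,0.05,0,0],[25,0.7,0.05,0,0],[25,0.8,0.05,0,0],[25,0.8,0.06,0,0],[25,0.8,0.05,0,0],[25,0.7,0.05,0,0],[25,0.5,0.05,0,0],[25,0.3,0,0,0],[25,0.1,0,0,0],[25,0,0,0.2,0],[25,0,0,0.4,0],[25,0,0,0.6,0],[25,0,0,0.7,0],[25,0,0,0.7,0],[25,0,0,0.6,0],[25,0,0,0.4,0],[25,0,0,0.2,0],[25,0,0,0,0]]'
python3 -m jog '[[25,0,0,0,0],[25,0,0,0,0]]'
python3 - <<'E'
from h import *
p,d,i=shot('top'); P=cloud(i,d); m=(abs(P[...,0]-.58)<.06)&(abs(P[...,1]-.105)<.06)&(P[...,2]>.004); print(m.sum())
p,d,i=shot('scene'); cv2.imwrite('pics/s3.png',cv2.resize(p[180:340,180:430,::-1],None,fx=3,fy=3))
E
```

```text
time_s: 10.17
tool_pos: [0.579, 0.1043, 0.0193]
tcp_rot: [0.599, 0.801, -0.001, -0.001]
wrist_force: [-0.4, -0.1, -7.2]
finger_gap: 0.0384
grip_force: 71.8
time_s: 10.33
tool_pos: [0.5811, 0.1047, 0.022]
tcp_rot: [0.599, 0.801, 0.001, 0.001]
wrist_force: [1.4, -0.7, -8.0]
finger_gap: 0.0384
grip_force: 71.8
5927
```

View pics/s3.png

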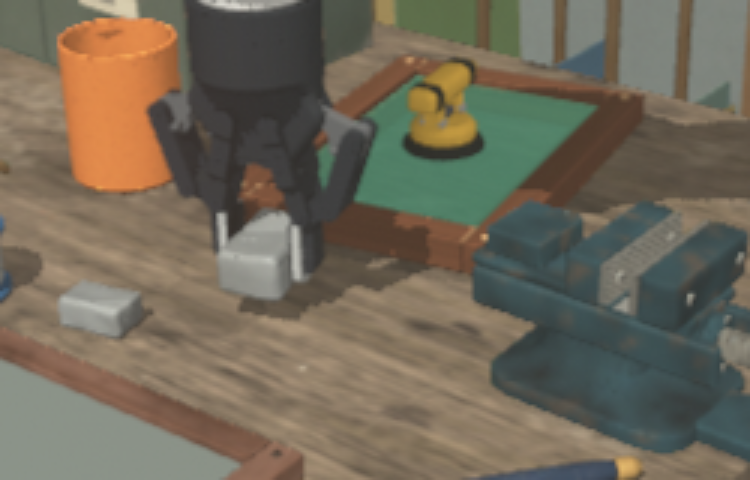

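The weight hangs level about 2 cm above clear bench at (258,258), between the sash and the small block. I'll lower it gently.

```bash
python3 -m jog '[[25,0,0,0.1,0],[25,0,0,0.12,0],[25,0,0,0.12,0],[25,0,0,0.1,0],[25,0,0,0.08,0],[25,0,0,0.06,0],[25,0,0,0.04,0],[25,0,0,0.02,0],[25,0,0,0.02,0],[25,0,0,0,0]]'
python3 -m jog '[[25,0,0,0.03,0],[25,0,0,0,0]]'
```

```text
time_s: 11.27
tool_pos: [0.5801, 0.105, 0.0045]
tcp_rot: [0.599, 0.801, 0.0, 0.0]
wrist_force: [0.0, -0.2, -7.5]
finger_gap: 0.0385
grip_force: 71.8
time_s: 11.43
tool_pos: [0.5801, 0.105, 0.0038]
tcp_rot: [0.599, 0.801, 0.0, 0.0]
wrist_force: [0.4, -0.1, -8.0]
finger_gap: 0.0384
grip_force: 71.8
```

```bash
python3 -m jog '[[25,0,0,0.03,0],[25,0,0,0,0]]'
```

```text
time_s: 11.6
tool_pos: [0.58, 0.1049, 0.003]
tcp_rot: [0.599, 0.801, -0.0, -0.0]
wrist_force: [0.6, 0.1, -7.4]
finger_gap: 0.0388
grip_force: 71.8
```

```bash
python3 -m jog '[[25,0,0,0.03,0],[25,0,0,0,0]]';python3 -m jog '[[25,0,0,0.02,0],[25,0,0,0,0]]'
```

```text
time_s: 11.77
tool_pos: [0.5801, 0.105, 0.0027]
tcp_rot: [0.599, 0.801, 0.0, 0.0]
wrist_force: [-1.6, 0.6, -3.1]
finger_gap: 0.0385
grip_force: 72.5
time_s: 11.93
tool_pos: [0.5802, 0.105, 0.0027]
tcp_rot: [0.598, 0.801, -0.0, 0.0]
wrist_force: [-5.4, -0.8, 3.2]
finger_gap: 0.0388
grip_force: 73.4
```

```bash
python3 -m jog '[[40,0,0,0,0],[42,0,0,0,0],[46,0,0,0,0],[55,0,0,0,0],[70,0,0,0,0],[85,0,0,0,0],[85,0,0,-0.2,0],[85,0,0,-0.5,0],[85,0,0,-1,0],[85,0,0,-1,0],[85,0,0,-1,0],[85,0,0,-1,0],[85,0,0,-1,0],[85,0,0,-0.5,0],[85,0,0,0,1],[85,0,0,0,0],[85,0,0,0,0]]'
python3 - <<'E'
from h import *
find('wrist',(.52,.64,.04,.16))
find('top')
s=ctrl.sense(); q=s['tcp_rot']; print(s['tool_pos'],2*np.degrees(np.arctan2(q[1],q[0]))-90)
p,d,i=shot('wrist'); P=cloud(i,d); m=(abs(P[...,0]-.58)<.05)&(abs(P[...,1]-.105)<.06)&(P[...,2]>.02)&(P[...,2]<.06); rect(i,m,.029,'placed',P)
q=P[m&(P[...,2]>.025)]; print(np.linalg.lstsq(np.c_[q[:,:2],np.ones(len(q))],q[:,2],rcond=None)[0])
E
```

```text
time_s: 13.35
tool_pos: [0.5797, 0.105, 0.1568]
tcp_rot: [0.632, 0.775, -0.0, -0.0]
wrist_force: [0.4, -0.9, 0.2]
finger_gap: 0.085
grip_force: 0.0
wrist sash 4144 [581.5 104.6] [40.8 65.4] 16.1 z [0.0251 0.0284 0.0298] px 318.2 225.9
top bar 208 [ 614.  -111.1] [21.1 43.1] 8.7 z [0.0684 0.0708 0.0742] px 367.9 219.3
top sash 13371 [ 615. -111.] [201.7 271.6] 11.5 z [0.0149 0.0197 0.0273] px 365.6 222.1
[0.57936898 0.10495966 0.15594312] 11.579142608882279
placed 4081 [581.2 105.9] [39.7 62.7] 16.1 z [0.0258 0.0284 0.0298] px 319.1 226.8
[-0.00282924 -0.00616843  0.03068995]
```

The weight lies flat with its top at 28.4 mm, and the sash has not moved. On to the handle.

```bash
python3 -m jog '[[70,-0.73,-0.05,0,0],[70,-1,-0.1,0,0],[70,-1,-0.1,0,0],[70,-1,-0.1,0,0],[70,-1,0,0,0],[70,-1,0,0,0],[70,-1,0,0,0],[70,-1,0,0,0],[70,-1,0,0.2,0],[70,0,0,0.6,0],[70,0,0,0.8,0],[70,0,0,0.6,0],[70,0,0,0.4,0],[70,0,0,0,0],[70,0,0,0,0]]' 40
python3 - <<'E'
from h import *
find('wrist'); s=ctrl.sense(); q=s['tcp_rot']; print(s['tool_pos'],2*np.degrees(np.arctan2(q[1],q[0]))-90)
shot('wrist','w4.png')
E
```

```text
time_s: 14.75
tool_pos: [0.6144, -0.1104, 0.0911]
tcp_rot: [0.633, 0.774, -0.0, -0.001]
wrist_force: [0.5, -0.4, 0.6]
finger_gap: 0.0699
grip_force: 0.0
wrist bar 3489 [ 615.8 -109.5] [20.3 43.6] 11.6 z [0.0692 0.0715 0.0727] px 319.0 283.5
wrist sash 128182 [ 614.8 -103.9] [201.2 256.3] 11.5 z [0.0178 0.0195 0.0657] px 320.2 180.4
[ 0.61518047 -0.11062609  0.09214494] 11.50368857834907
```

View pics/w4.png

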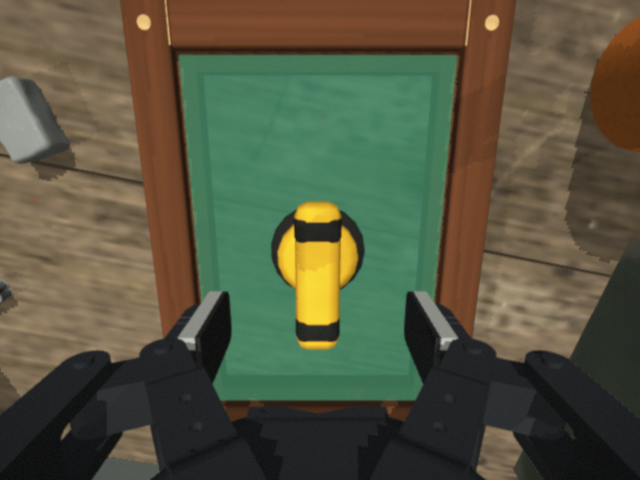

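The handle runs from (318,205) to (318,347), aligned and centred between the fingers. I'll go down and grip it.

```bash
python3 -m jog '[[70,0,0,0.3,0],[70,0,0,0.5,0],[70,0,0,0.5,0],[70,0,0,0.4,0],[60,0,0,0.2,0],[50,0,0,0.08,0],[40,0,0,0,0],[34,0,0,0,0],[30,0,0,0,0],[27,0,0,0,0],[25,0,0,0,0],[24,0,0,0,0],[23,0,0,0,0],[22,0,0,0,0],[21,0,0,0,0],[19,0,0,0,0],[15,0,0,0,0],[15,0,0,0,0],[15,0,0,0,0]]' 40
python3 -m jog '[[12,0,0,0,0],[12,0,0,0,0],[12,0,0,0,0]]' 70
```

```text
time_s: 16.43
tool_pos: [0.6152, -0.1107, 0.0427]
tcp_rot: [0.633, 0.774, 0.0, 0.0]
wrist_force: [0.5, 1.4, 3.5]
finger_gap: 0.0215
grip_force: 39.9
time_s: 16.68
tool_pos: [0.6153, -0.1107, 0.0428]
tcp_rot: [0.633, 0.774, 0.0, 0.0]
wrist_force: [0.6, 0.8, 5.8]
finger_gap: 0.0209
grip_force: 69.8
```

```bash
python3 -m jog '[[12,0,0,-0.03,0],[12,0,0,-0.06,0],[12,0,0,-0.1,0],[12,0,0,-0.12,0],[12,0,0,-0.15,0],[12,0,0,-0.15,0],[12,0,0,-0.15,0],[12,0,0,-0.12,0],[12,0,0,-0.08,0],[12,0,0,-0.04,0],[12,0,0,0,0],[12,0,0,0,0]]'
python3 - <<'E'
from h import *
s=ctrl.sense(); print(s['tool_pos'],s['wrist_force'],s['wrist_torque'])
p,d,i=shot('wrist'); P=cloud(i,d); hsv=cv2.cvtColor(p,cv2.COLOR_RGB2HSV)
m=(hsv[...,0]>60)&(hsv[...,0]<95)&(hsv[...,1]>80)&(d>0)&(P[...,2]>.02)&(P[...,2]<.3); q=P[m]; print(m.sum(),np.median(q,0),np.linalg.lstsq(np.c_[q[:,:2]-q[:,:2].mean(0),np.ones(len(q))],q[:,2],rcond=None)[0])
find('top')
E
```

```text
time_s: 17.68
tool_pos: [0.6148, -0.1106, 0.0673]
tcp_rot: [0.633, 0.774, 0.0, -0.0]
wrist_force: [0.5, -0.0, -5.2]
finger_gap: 0.0208
grip_force: 68.7
[ 0.61483698 -0.1106331   0.06729941] [ 0.4951691  -0.02565492 -5.22052186] [0.0441061  0.05289274 0.02993346]
87965 [ 0.60213842 -0.05280343  0.0434405 ] [ 0.0018878  -0.00827024  0.04374836]
top weight 33 [592.7 -97.6] [26.9  7.1] 56.6 z [0.0433 0.0469 0.0507] px 359.9 231.9
top bar 44 [609.1 -79.1] [19.1  7.6] 0.3 z [0.0895 0.0937 0.0973] px 351.0 222.2
top sash 2595 [609.4 -28.4] [180.2 107.4] 11.2 z [0.0185 0.0247 0.0449] px 313.5 212.4
```

The pane is level (under 0.5°) and clear of the sash, and the wrist reads about 5 N, roughly the pane's 0.45 kg. I'll raise it to 15 cm.

```bash
python3 -m jog '[[12,0,0,-0.1,0],[12,0,0,-0.2,0],[12,0,0,-0.3,0],[12,0,0,-0.4,0],[12,0,0,-0.45,0],[12,0,0,-0.5,0],[12,0,0,-0.5,0],[12,0,0,-0.5,0],[12,0,0,-0.5,0],[12,0,0,-0.4,0],[12,0,0,-0.3,0],[12,0,0,-0.17,0],[12,0,0,-0.07,0],[12,0,0,-0.03,0],[12,0,0,0,0],[12,0,0,0,0],[12,0,0,0,0],[12,0,0,0,0],[12,0,0,0,0],[12,0,0,0,0]]'
python3 - <<'E'
from h import *
p,d,i=shot('wrist'); P=cloud(i,d); hsv=cv2.cvtColor(p,cv2.COLOR_RGB2HSV)
m=(hsv[...,0]>60)&(hsv[...,0]<95)&(hsv[...,1]>80)&(d>0)&(P[...,2]>.1)&(P[...,2]<.3); q=P[m]; print(m.sum(),np.median(q,0),np.linalg.lstsq(np.c_[q[:,:2]-q[:,:2].mean(0),np.ones(len(q))],q[:,2],rcond=None)[0])
shot('scene','s5.png'); shot('top','t5.png')
E
```

```text
time_s: 19.45
tool_pos: [0.6148, -0.1106, 0.1775]
tcp_rot: [0.633, 0.774, -0.0, -0.0]
wrist_force: [0.0, 0.0, -4.1]
finger_gap: 0.0212
grip_force: 68.8
82217 [ 0.60573002 -0.05551565  0.15373864] [ 0.00162444 -0.01000898  0.15410638]
```

View pics/s5.png

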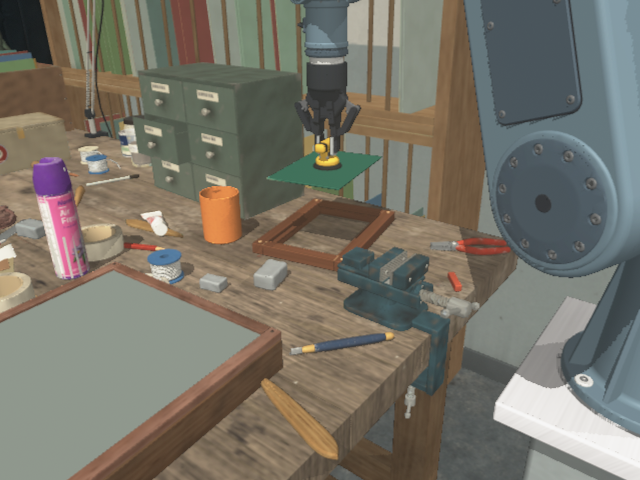

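View pics/t5.png

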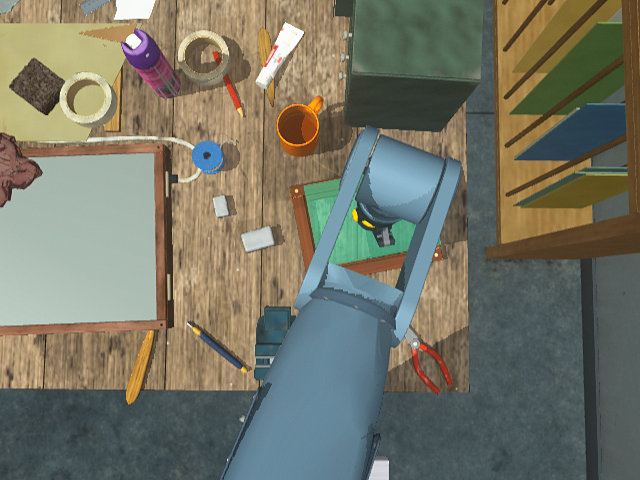

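The pane hangs level over the empty sash at scene (325,170). The weight lies flat on the bench at scene (270,274) and top (258,239), and the mug, reel, pliers and cutter are where they were.

```bash
python3 -c "
from cell import ctrl
print(ctrl.close_job())"
```

```text
the job is handed in; nothing more can be done
None
```

The lead weight is flat on the bench to the left of the sash, and the arm is holding the pane level over the sash, 15 cm above the bench; the sash and the four bystanders were not moved, and I've handed the job in.

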